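# Push the egg box home between the two tins

## Task

Push the egg box lengthwise through the narrow gap between the two tins until its far end is fully home against the white canister behind them. Only push it along the worktop with the fingers, without gripping, lifting or tipping it, and leave the garlic, the onion and the herb jar where they stand.

Things in the scene. Friction and masses are not known exactly. Their poses are not given: they have to be found in the camera images.
- egg_box: closed grey pulp egg box, loose, 0.27 to 0.54 kg, lid does not open; 107 mm wide along its x axis, 157 mm long along y, 72 mm high; origin at the centre of its underside, z up. Push its upright walls 10 to 30 mm above the worktop. It starts before the gap, its centre 160 to 190 mm from the line through the tins, up to 28 mm off the gap's centre line and 15 degrees askew.
- tin_left: upright food tin, 57 mm diameter, 72 mm high, firmly fixed; the one farther from the robot; origin at the centre of its underside. Its x axis is level and points along the gap's centre line from the open side to the canister; its y axis points away from the other tin. The gap between the tins is 115 mm, 173 mm between their centres.
- tin_right: the same kind of tin, equally firm, the one nearer the robot; origin at the centre of its underside; axes parallel to those of tin_left.
- canister: white round canister with a wooden lid, 116 mm diameter, 101 mm high, standing firmly as the stop behind the gap, its centre 158 mm beyond the line through the tins' centres, on the gap's centre line; origin at the centre of its underside.
- garlic: loose bulb of garlic, 42 mm wide, 53 mm high; a bystander; origin at the centre of its underside.
- onion: loose brown onion, 70 mm wide, 93 mm high; a bystander; origin at the centre of its underside.
- herb_jar: loose small jar with a green cap, 45 mm diameter, 100 mm high; a bystander; origin at the centre of its underside.
Mind the look-alikes: they are no part of the job. What is shaped like the tin_left but blue or red is not meant.

How it is judged:
At the end, for the whole second after the job is handed in: the egg box lies at rest, flat and upright on the worktop between the two tins, lengthwise in the gap (within 8 degrees of its centre line and 15 mm of its middle), its far end against the canister or at most 12 mm short of it (x of egg_box in the frame of tin_left between 0.0095 and 0.05 m and y of egg_box in the frame of tin_left between -0.1015 and -0.0715 m and angle between the y axis of egg_box and the x axis of tin_left, either way round below 0.14 rad and angle between egg_box's own z axis and vertical below 0.05 rad and height (world z) of egg_box below 0.005 m and linear speed of egg_box below 0.01 m/s); the robot touches nothing.
It fails at once if the egg box is lifted or tipped (height (world z) of egg_box above 0.012 m or angle between egg_box's own z axis and vertical above 0.17 rad).
It fails at once if the garlic, the onion or the herb jar is moved by more than 30 mm (distance of any of garlic, onion, herb_jar from where it was at the start of the episode above 0.03 m).
It also fails if it takes over 72 s, if anything falls off the work surface, if the arm or the gripper's body presses on something with over 40 N, if the wrist force passes 120 N, or if a joint passes its speed limit or range.

## Robot

A 6-joint arm with a two-finger parallel gripper is mounted at the origin on a cart in front of the work surface, level with it; the furniture and walls round the work are solid. World frame = base frame: x ahead of the robot, y to its left, z up, the work surface at z = 0. Lengths are in m, angles in rad, forces in N, time in s.
With the tool pointing down it reaches from about 0.275 to 0.75 m from the base axis. Payload 10.2 kg.
Tool frame: the origin (TCP) lies on the centre line of the jaws, within the pads' length; the fingertips stand 22 mm ahead of it and the grasp point (between the pads) lies 3 mm ahead of it (nose_length is the distance from the TCP to the fingertips, in m); z points along the fingers, y is the line along which they close (so a half turn about z gives the same grasp; the last joint's range is limited). The gripper opens to 88 mm and grips with 3 to 60 N. Pads are 18 mm wide; open, the fingers measure 123 mm over their backs; the gripper's body (75 mm by 187 mm) begins 45 mm behind the grasp point.
Start: joints at [-0.223, 0.313, 1.498, -0, 1.331, -0.223], TCP at [0.525, -0, 0.261] pointing down, gripper open.
Joint ranges: [-2.94, 2.94], [-0.97, 2.17], [0.19, 2.56], [-1.23, 4.37], [0.02, 3.11], [-2.88, 2.88]. Speed limits (rad/s): [2.39, 2.39, 3.01, 3.14, 3.14, 3.14].

## Interface

Orientations are given as a 3x3 rotation matrix whose columns are the frame's x, y, z axes.
In Python, from bench import * gives the robot as it stands.
- The arm moves only by the tool apply_moves, never from a script. Its argument "plan" is a list of rows, each a list of 4 numbers: the shift along the tool's x, y, z in cm, then the turn about the tool's z in degrees. In form: [[dx, dy, dz, spin], ...]. A call has 1 to 20 rows; each row shifts and turns the commanded pose from where the row before left it, along the tool's axes as they then stand; what a row does not reach is not made up. A row lasts 1/8 s, in which the tool goes at most 62.5 mm and 10.7 degrees, less where a joint would pass 70% of its speed; a pose out of reach is approached as far as the arm can. A call with a gripper value outside its range is refused whole. "gripper" is the finger opening in cm, from 0 to 8.81, set as the call begins (left out, the last holds). The fingers move at their own pace and stop on an object; "squeeze" is the grip in N (left out, the last holds). Time passes only in rows, so rows that do not move let the fingers close. It gives the time, the measured TCP pose, the force, the opening and the grip force at its end, in the units of the state.
- get_obs(): the state, without advancing time (a new reading comes with each control period).
- grab_frame(name): name is "scene" or "side" or "wrist"; returns the picture (480x640x3 uint8, red, green, blue); there is no depth.
- camera_params(name): a dict with "fx", "fy", "cx", "cy" (pixels), "rvec" (rotation vector, rad) and "tvec" (3), from world to camera coordinates, as OpenCV has them. Camera axes: x right, y down, z forward; pixel columns grow to the right and rows downward; lengths in m; the calibration is good to about 2 mm. A picture is of the moment at which its call begins: read the wrist's pose just before it. camera_params takes no time and is no camera call; for the wrist camera it gives the pose at the moment of the call.
- close_job(): hands the job in; it is judged then, once.
The state is a dict: "clock": time; "joints": joint angles; "qd": joint speeds; "effort": joint torques, N m; "position": TCP position; "tcp_rot": TCP orientation; "wrist_force": force on the tool from outside, world axes, zero at the start; "ft_torque": the same for the moment, N m; "finger_gap": finger opening in m; "finger_force": force on a finger pad.
Only numpy, scipy, OpenCV 4.12 (cv2) and the standard library are available. Lean on these libraries where they do the work, as an engineer would, in place of code of your own. Each camera call takes 0.05 s, during which the arm holds its last target. There are 200 camera calls.

## Working session

There is one attempt and no reset: what is moved stays moved. The work goes in short steps, Python scripts to look and compute and a tool call to move; the robot and the scene stay as the last step left them, time stands still between calls to the robot, and variables do not carry over. Pictures are saved under pics/ and viewed, at most 11 in all, crops included, and the job is handed in when it is done.

Besides the shell and the picture viewer there is one more tool, called after ">>>" as name(argument=value, ...) on one line, values as JSON. apply_moves: Moves the arm, as the interface text tells. Its arguments: {"type":"object","properties":{"plan":{"type":"array","items":{"type":"array","items":{"type":"number"}}},"gripper":{"type":"number"},"squeeze":{"type":"number"}},"required":["plan"]}

```bash
mkdir -p pics
cat > h.py <<'E'
from bench import *
import numpy as np, cv2
def save(n,f):
    im=grab_frame(n); cv2.imwrite(f'pics/{f}.png',im[:,:,::-1]); return im
def w(n,uv,z):
    p=camera_params(n); R=cv2.Rodrigues(np.array(p['rvec'],float))[0]; t=np.array(p['tvec'],float).ravel()
    d=R.T@np.array([(uv[0]-p['cx'])/p['fx'],(uv[1]-p['cy'])/p['fy'],1.]); c=-R.T@t
    return c+d*(z-c[2])/d[2]
def px(n,P):
    p=camera_params(n); K=np.array([[p['fx'],0,p['cx']],[0,p['fy'],p['cy']],[0,0,1.]])
    return cv2.projectPoints(np.array(P,float).reshape(-1,1,3),np.array(p['rvec'],float),np.array(p['tvec'],float),K,None)[0].reshape(-1,2)
E
python3 - <<'E'
from h import *
save('scene','s0'); save('side','d0')
o=get_obs(); print(o['position'],o['tcp_rot'],o['clock'])
for n in('scene','side'):
    p=camera_params(n);print(n,-cv2.Rodrigues(np.array(p['rvec']))[0].T@np.array(p['tvec']))
E
```

```text
[5.24811119e-01 2.60223077e-05 2.60257814e-01] [[-4.93779552e-06  9.99999439e-01 -1.05909785e-03]
 [ 9.99999974e-01  5.18062520e-06  2.29277121e-04]
 [ 2.29282479e-04 -1.05909669e-03 -9.99999413e-01]] 0.1
scene [-0.43815104  0.96375821  1.1518649 ]
side [-0.13402416 -0.82458928  0.81719324]
```

View pics/s0.png

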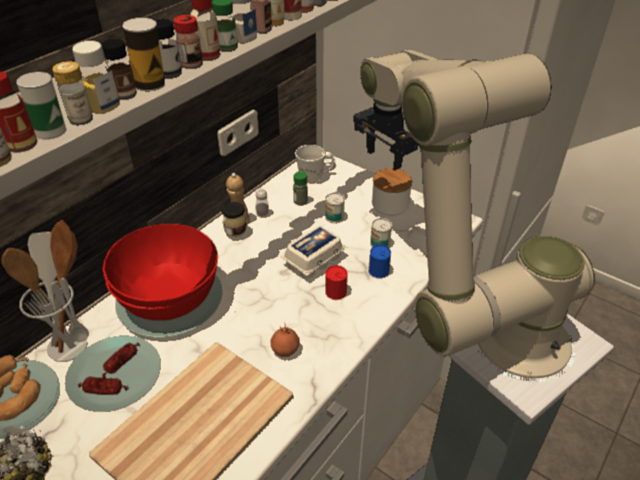

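View pics/d0.png

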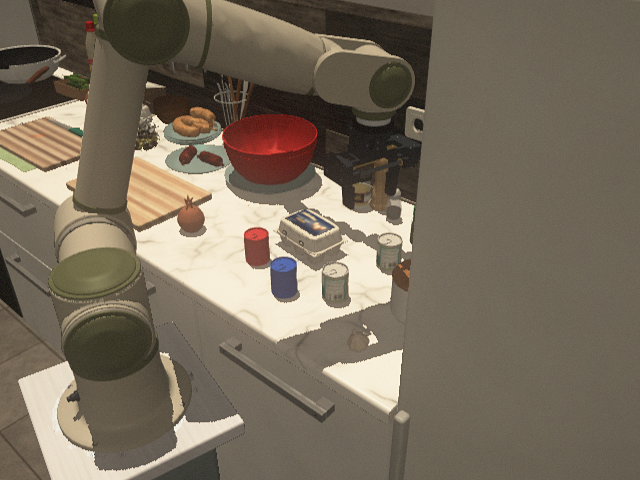

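Scene view: the egg box is at (313,250) and the labelled tins are at (335,207) and (381,232), with the canister behind them at (391,190). The red tin (336,282) and blue tin (380,262) are look-alikes. The onion is at (285,342), the herb jar at (301,187), and the garlic shows in the side view at (358,338). The two tins with paper labels fit the description: they aren't red or blue, and the canister stands behind them. I'll confirm that in one crop of each view.

Run:
```python
import cv2
a=cv2.imread('pics/s0.png')[160:310,270:430]; cv2.imwrite('pics/s0c.png',cv2.resize(a,None,fx=4,fy=4,interpolation=cv2.INTER_CUBIC))
a=cv2.imread('pics/d0.png')[195:355,230:420]; cv2.imwrite('pics/d0c.png',cv2.resize(a,None,fx=3.6842,fy=3.6875,interpolation=cv2.INTER_CUBIC))
```

```text
(no output)
```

View pics/s0c.png

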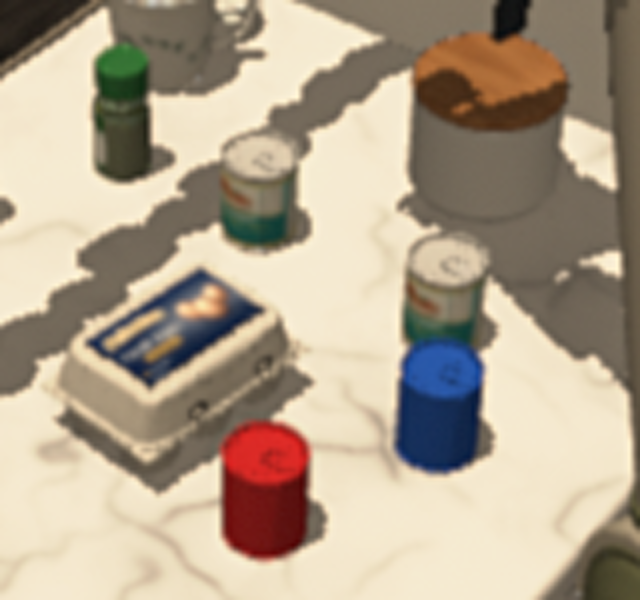

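View pics/d0c.png

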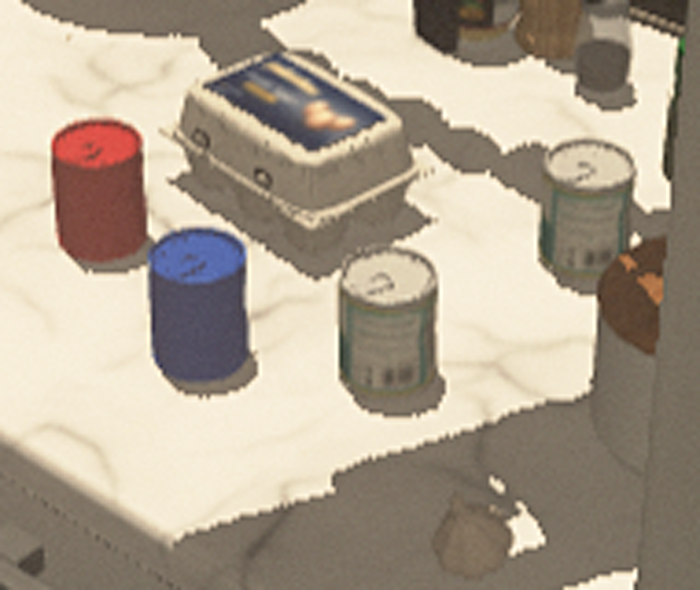

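The crops confirm it: labelled tins are tin_left (scene 335,199) and tin_right (382,224). The blue and red cans flank the path on the robot's side.

Run:
```python
from h import *
S=lambda u,v:(u/4+270,v/4+160)
D=lambda u,v:(u/3.6842+230,v/3.6875+195)
r=lambda a:np.round(a[:2],4)
TL=(w('scene',S(260,157),.072)+w('side',D(588,163),.072))/2
TR=(w('scene',S(447,255),.072)+w('side',D(388,275),.072))/2
print('TL',r(w('scene',S(260,157),.072)),r(w('side',D(588,163),.072)))
print('TR',r(w('scene',S(447,255),.072)),r(w('side',D(388,275),.072)), np.linalg.norm(TL-TR))
C=w('scene',S(490,80),.101);print('can',r(C))
print('red',r(w('scene',S(265,447),.072)),r(w('side',D(98,143),.072)))
print('blue',r(w('scene',S(440,365),.072)),r(w('side',D(197,257),.072)))
print('herb',r(w('scene',S(121,60),.1)),'garlic',r(w('side',D(472,570),0)),'onion',r(w('scene',(285,340),.035)))
for n,q in(('scene',[S(90,342),S(200,268),S(268,310),S(150,388)]),('side',[D(203,92),D(285,52),D(385,118),D(300,150)])):
    P=np.array([w(n,a,.072) for a in q])[:,:2]; print(n,'box',P.mean(0).round(4),P.round(3).tolist())
M=(TL+TR)/2; x=(C-M)[:2]; print('M',r(M),'canister',np.linalg.norm(x),np.degrees(np.arctan2(x[1],x[0])))
y=(TL-TR)[:2]; print('y dir',np.degrees(np.arctan2(y[1],y[0])))
```

```text
TL [0.6376 0.0714] [0.6405 0.0652]
TR [0.4726 0.0389] [0.4708 0.0358] 0.17018073218048602
can [ 0.5767 -0.0956]
red [0.4035 0.2569] [0.4014 0.2527]
blue [0.3922 0.1182] [0.3895 0.1117]
herb [0.7636 0.1021] garlic [ 0.4138 -0.1253] onion [0.3299 0.4698]
scene box [0.5285 0.2303] [[0.552, 0.286], [0.567, 0.182], [0.504, 0.173], [0.492, 0.281]]
side box [0.5289 0.2271] [[0.488, 0.27], [0.56, 0.284], [0.567, 0.178], [0.502, 0.176]]
M [0.5554 0.0528] canister 0.14991604010795379 -81.81179950330235
y dir 10.466845149999466
```

>>> apply_moves(plan=[[2,0,0,0],[4,0,0,0],[4,0,0,0],[4,0,0,0],[4,0,0,0],[4,0,0,0],[4,0,0,0],[4,0,0,0],[2,-0.5,0,0],[2,-0.4,0,0],[0,0,0,-7],[0,0,0,0],[0,0,0,0]])

```text
clock: 1.72
position: [0.5161, 0.3396, 0.2608]
tcp_rot: [[-0.119, 0.993, 0.0], [0.993, 0.119, -0.0], [-0.0, 0.0, -1.0]]
wrist_force: [0.3, -0.1, 0.7]
finger_gap: 0.0882
finger_force: 0.0
```

Run:
```python
from h import *
o=get_obs(); print(o['position'],o['tcp_rot'].round(3) if hasattr(o['tcp_rot'],'round') else o['tcp_rot'],o['clock'])
save('wrist','w1'); 
for q in((170,300),(112,300),(222,290),(235,236)): print(q,w('scene',q,0)[:2].round(3))
```

```text
[0.51612756 0.33962092 0.26079482] [[-0.119  0.993  0.   ]
 [ 0.993  0.119 -0.   ]
 [-0.     0.    -1.   ]] 1.725
(170, 300) [0.642 0.609]
(112, 300) [0.733 0.725]
(222, 290) [0.59  0.487]
(235, 236) [0.752 0.346]
```

View pics/w1.png

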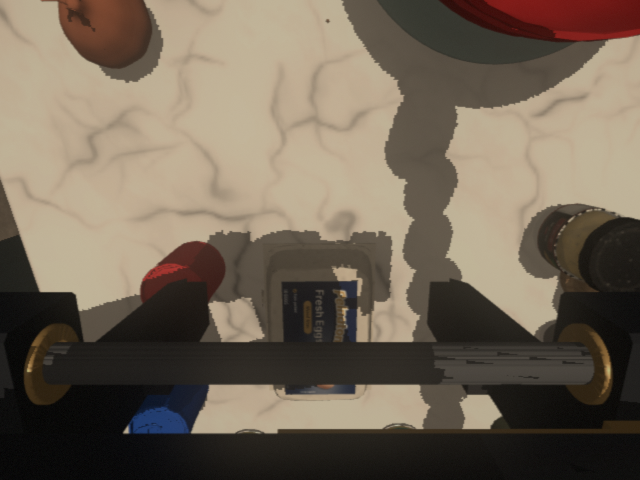

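The wrist view shows the box (268–372, 245–398) centred under the tool and nearly parallel to it. The red can is at (185,275), well to one side.

Run:
```python
from h import *
L=np.array([w('wrist',q,.072)[:2] for q in((283,281),(285,393),(356,393),(360,281))]);print(L.round(4).tolist())
for q in((268,262),(372,262),(320,248),(272,400),(370,400)): print(q,w('wrist',q,.072)[:2].round(4),w('wrist',q,.036)[:2].round(4))
a=cv2.imread('pics/w1.png')[225:440,200:440]; cv2.imwrite('pics/w1c.png',cv2.convertScaleAbs(cv2.resize(a,None,fx=2.7,fy=2.7,interpolation=cv2.INTER_CUBIC),alpha=1.6,beta=20))
```

```text
[[0.4933, 0.2809], [0.5057, 0.1721], [0.5704, 0.1799], [0.5579, 0.2887]]
(268, 262) [0.4793 0.2963] [0.476  0.2837]
(372, 262) [0.5654 0.3066] [0.572  0.2952]
(320, 248) [0.5209 0.3135] [0.5223 0.3029]
(272, 400) [0.4946 0.1632] [0.493  0.1353]
(370, 400) [0.5843 0.174 ] [0.593  0.1474]
```

View pics/w1c.png

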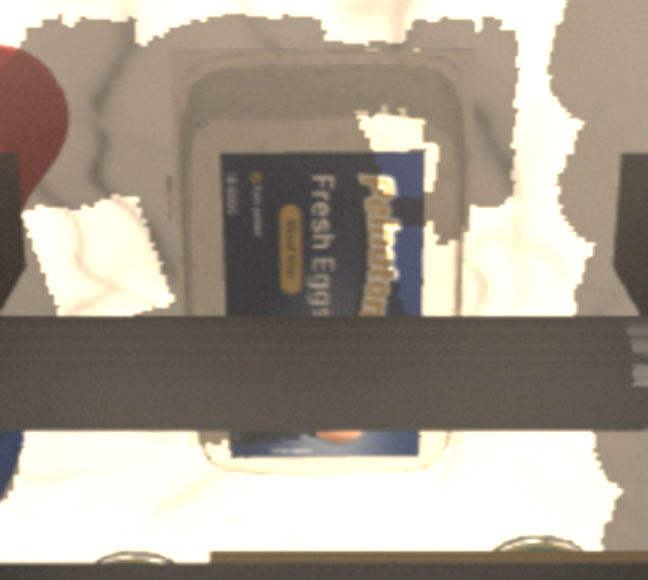

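Run:
```python
from h import *
A=w('wrist',(250.5,429.8),.072)[:2];B=w('wrist',(399.6,423.9),.072)[:2];d=B-A
print(A,B,np.linalg.norm(d),np.degrees(np.arctan2(d[1],d[0])))
for th in(-79,-80,-81,-82):
    u=np.array([np.cos(np.radians(th)),np.sin(np.radians(th))]);n=np.array([-u[1],u[0]])
    M=(A+B)/2+.0285*u; b=np.array([.531,.2302])
    print(th,M.round(4),(b-M)@u,(b-M)@n,'from scenes',(b-[.5554,.0528])@n,'can lat',(np.array([.5767,-.0956])-M)@n)
```

```text
[0.47736842 0.12817242] [0.61586009 0.15151706] 0.14044542063174242 9.568031317360724
-79 [0.5521 0.1119] -0.12017451805804336 0.0019132182525436782 from scenes 0.00989781250367609 can lat -0.01539199015757645
-80 [0.5516 0.1118] -0.1201939458474542 0.0003129859110459418 from scenes 0.006775877544615602 can lat -0.01125587606018211
-81 [0.5511 0.1117] -0.12018544277270077 -0.0012873417689923533 from scenes 0.003651878587615627 can lat -0.007116333313901831
-82 [0.5506 0.1116] -0.12014901142390193 -0.0028872773122570715 from scenes 0.0005267672330213184 can lat -0.002974622863556667
```

Run:
```python
from h import *
from scipy.optimize import least_squares
S=lambda u,v:(u/4+270,v/4+160)
D=lambda u,v:(u/3.6842+230,v/3.6875+195)
obs={'scene':[S(260,157),S(447,255),S(490,80)],'side':[D(588,163),D(388,275)]}
def pts(p):
    u=np.array([np.cos(p[2]),np.sin(p[2])]);n=np.array([-u[1],u[0]]);M=p[:2]
    return np.array([[*(M+.0865*n),.072],[*(M-.0865*n),.072],[*(M+.158*u),.101]])
f=lambda p:np.concatenate([(px(k,pts(p)[:len(v)])-np.array(v)).ravel() for k,v in obs.items()])
r=least_squares(f,[.555,.053,-1.4]);p=r.x
print(p,np.degrees(p[2]),r.fun.round(1))
u=np.array([np.cos(p[2]),np.sin(p[2])]);n=np.array([-u[1],u[0]])
for b in([.531,.2302],[.5287,.2287]): print('box',(np.array(b)-p[:2])@u,(np.array(b)-p[:2])@n)
P=pts(p); print(px('wrist',P),px('wrist',P[:2]-.0285*np.array([*u,0])))
for nm,sc in(('scene',((270,160),(160,150),4)),('side',((230,195),(190,160),3.7))):
    im=cv2.imread('pics/'+{'scene':'s0','side':'d0'}[nm]+'.png');(x0,y0),(ww,hh),k=sc
    c=cv2.resize(im[y0:y0+hh,x0:x0+ww],None,fx=k,fy=k,interpolation=cv2.INTER_CUBIC)
    t=np.linspace(0,2*np.pi,60)
    for q,rad in zip(P,(.0285,.0285,.058)):
        for z in(0,q[2]):
            e=px(nm,np.c_[q[0]+rad*np.cos(t),q[1]+rad*np.sin(t),0*t+z]); cv2.polylines(c,[((e-[x0,y0])*k).astype(int)],True,(255,0,255),1)
    a=np.radians(-83.3);bu=np.array([np.cos(a),np.sin(a)]);bn=np.array([-bu[1],bu[0]])
    for z in(0,.072):
        e=px(nm,[[*(np.array([.531,.2302])+i*.0785*bu+j*.0535*bn),z] for i,j in((1,1),(1,-1),(-1,-1),(-1,1))]);cv2.polylines(c,[((e-[x0,y0])*k).astype(int)],True,(0,200,0),1)
    cv2.imwrite(f'pics/o_{nm}.png',c)
a=cv2.imread('pics/o_scene.png');b=cv2.imread('pics/o_side.png');s=np.zeros((600,800,3),np.uint8)
a=cv2.resize(a[:480],(400,300));
cv2.imwrite('pics/ov.png',cv2.imread('pics/o_scene.png'))
```

```text
[ 0.55625606  0.05321165 -1.40203926] -80.33093212378077 [ 0.1 -1.1  0.5  0.3  0.3 -1.8 -0.4 -0.6 -0.7 -0.7]
box -0.17871604057259705 0.004829183908385808
box -0.1776236507150381 0.0023099212386543076
[[410.52291837 497.02325655]
 [237.3812425  503.70786   ]
 [331.03478524 647.27383815]] [[410.85793782 473.82342448]
 [234.43038811 480.77093478]]
```

View pics/ov.png

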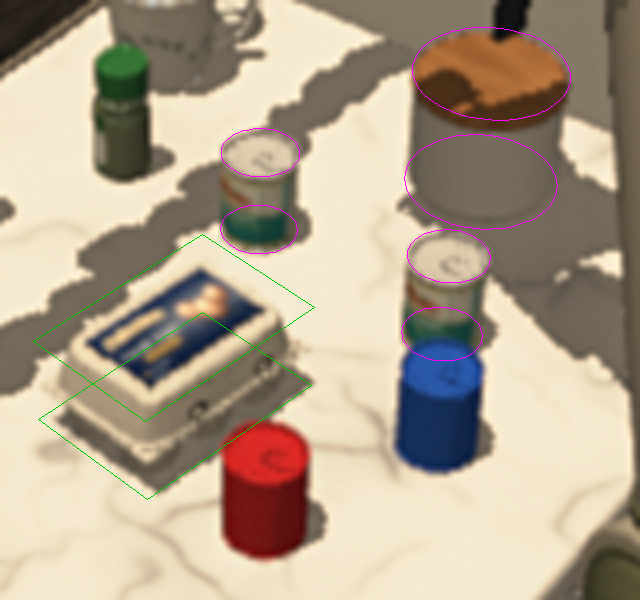

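>>> apply_moves(plan=[[0,0.2,2,0],[0,0,4,0],[0,0,4,0],[0,0,4,0],[0,0,4,0],[0,0,2,0],[0,0,1.4,0],[0,0,1,0],[0,0,0,0],[-0.5,0,0,0],[-0.5,0,0,0],[-0.3,0,0,0],[0,0,0,0]], gripper=5)

```text
clock: 3.4
position: [0.5197, 0.3271, 0.0369]
tcp_rot: [[-0.121, 0.993, 0.0], [0.993, 0.121, 0.0], [0.0, 0.0, -1.0]]
wrist_force: [-0.3, -0.4, 0.2]
finger_gap: 0.05
finger_force: 0.0
```

>>> apply_moves(plan=[[-0.3,0,0,0],[-0.3,0,0,0],[-0.3,0,0,0],[-0.3,0,0,0],[-0.3,0,0,0],[-0.3,0,0,0]])

```text
clock: 4.15
position: [0.5218, 0.3093, 0.0367]
tcp_rot: [[-0.122, 0.993, -0.0], [0.993, 0.122, 0.0], [0.0, -0.0, -1.0]]
wrist_force: [-0.4, 0.4, -0.4]
finger_gap: 0.0497
finger_force: 0.6
```

>>> apply_moves(plan=[[-0.4,0,0,0],[-0.4,0,0,0],[-0.4,0,0,0],[-0.4,0,0,0],[-0.4,0,0,0]])

```text
clock: 4.78
position: [0.5242, 0.2893, 0.0367]
tcp_rot: [[-0.122, 0.993, -0.0], [0.993, 0.122, -0.0], [-0.0, -0.0, -1.0]]
wrist_force: [0.1, 1.1, 0.5]
finger_gap: 0.05
finger_force: 0.5
```

Run:
```python
from h import *
save('scene','s2');save('side','d2')
a=cv2.imread('pics/s2.png')[160:310,270:430];b=cv2.imread('pics/d2.png')[185:335,230:390]
cv2.imwrite('pics/v2.png',np.hstack([cv2.resize(i,(400,375),interpolation=cv2.INTER_CUBIC) for i in(a,b)]))
```

```text
(no output)
```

View pics/v2.png

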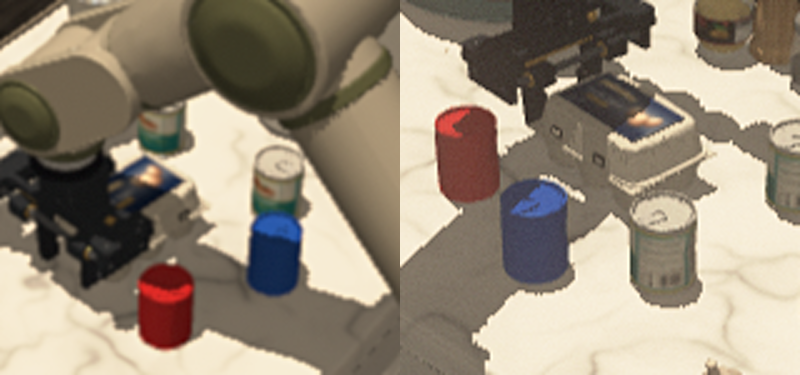

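Both fingers are behind the box's rear end and the force is about 1 N, so contact has started. In the right panel the label's front corners are near (688,108) and (628,138).

Run:
```python
from h import *
im=cv2.imread('pics/d2.png')
for q in((345.2,228.2),(321.2,240.2)):print(w('side',q,.072)[:2])
im0=cv2.imread('pics/d0.png')
# blue label bounding quads
for m in(im0,im):
    hsv=cv2.cvtColor(m,cv2.COLOR_BGR2HSV);k=cv2.inRange(hsv,(90,70,20),(130,255,140));z=np.zeros_like(k);z[195:245,275:352]=255
    k&=z;c=max(cv2.findContours(k,0,2)[0],key=cv2.contourArea);h=cv2.convexHull(c)[:,0,:]
    s=h[:,0].argmax(),h[:,1].argmax(),h[:,1].argmin(),h[:,0].argmin();print(cv2.contourArea(h),[(h[i].tolist(),w('side',h[i],.072)[:2].round(4).tolist()) for i in s])
```

```text
[0.58460486 0.15985978]
[0.50945305 0.14767408]
0.0 [([304, 210], [0.5503, 0.2853]), ([304, 210], [0.5503, 0.2853]), ([304, 210], [0.5503, 0.2853]), ([304, 210], [0.5503, 0.2853])]
0.0 [([341, 232], [0.5668, 0.1516]), ([341, 232], [0.5668, 0.1516]), ([341, 232], [0.5668, 0.1516]), ([341, 232], [0.5668, 0.1516])]
```

>>> apply_moves(plan=[[-0.5,-0.03,0,0],[-0.5,-0.03,0,0],[-0.5,-0.03,0,0],[-0.5,-0.03,0,0],[-0.5,-0.03,0,0],[-0.5,-0.03,0,0],[-0.5,-0.03,0,0],[-0.5,-0.03,0,0],[-0.5,-0.03,0,-0.5],[-0.5,-0.03,0,-0.5],[-0.4,-0.03,0,-0.5],[-0.4,-0.03,0,-0.5]])

```text
clock: 6.38
position: [0.5279, 0.2314, 0.0367]
tcp_rot: [[-0.157, 0.988, -0.0], [0.988, 0.157, 0.0], [0.0, -0.0, -1.0]]
wrist_force: [-0.4, 1.2, 1.5]
finger_gap: 0.0501
finger_force: 1.0
```

Run:
```python
from h import *
save('scene','s3');save('side','d3')
a=cv2.imread('pics/s3.png')[160:310,270:430];b=cv2.imread('pics/d3.png')[185:335,250:410]
cv2.imwrite('pics/v3.png',np.hstack([cv2.resize(i,(400,375),interpolation=cv2.INTER_CUBIC) for i in(a,b)]))
o=get_obs();d=np.array(o['position'])[:2]-[.5563,.0532];print(d@[.168,-.9857],d@[.9857,.168])
```

```text
-0.180151259941156 0.001940593749684992
```

View pics/v3.png

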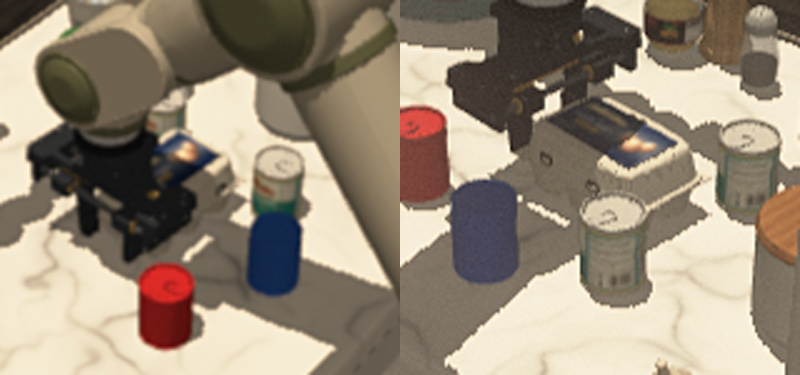

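The box is lined up and its front is entering between the tins. In the right panel it sits between the tins at (613,215) and (748,140).

>>> apply_moves(plan=[[-0.4,-0.03,0,-0.3],[-0.4,-0.03,0,-0.3],[-0.4,-0.03,0,0],[-0.4,-0.03,0,0],[-0.4,0,0,0],[-0.4,0,0,0],[-0.4,0,0,0],[-0.4,0,0,0]])

```text
clock: 7.48
position: [0.532, 0.1996, 0.0367]
tcp_rot: [[-0.167, 0.986, -0.0], [0.986, 0.167, -0.0], [-0.0, -0.0, -1.0]]
wrist_force: [0.1, 0.3, -0.1]
finger_gap: 0.0498
finger_force: 0.5
```

>>> apply_moves(plan=[[-0.4,0,0,0],[-0.4,0,0,0],[-0.4,0,0,0],[-0.4,0,0,0],[-0.4,0,0,0],[-0.4,0,0,0],[-0.4,0,0,0],[-0.4,0,0,0]])

```text
clock: 8.48
position: [0.5374, 0.1681, 0.0367]
tcp_rot: [[-0.167, 0.986, -0.0], [0.986, 0.167, 0.0], [0.0, -0.0, -1.0]]
wrist_force: [0.1, 1.5, -0.5]
finger_gap: 0.0498
finger_force: 0.5
```

Run:
```python
from h import *
save('scene','s4');save('side','d4')
a=cv2.imread('pics/s4.png')[160:310,270:430];b=cv2.imread('pics/d4.png')[185:335,250:410]
cv2.imwrite('pics/v4.png',np.hstack([cv2.resize(i,(400,375),interpolation=cv2.INTER_CUBIC) for i in(a,b)]))
o=get_obs();d=np.array(o['position'])[:2]-[.5563,.0532];print(d@[.168,-.9857],d@[.9857,.168])
```

```text
-0.11618539835132169 0.0007276362220996271
```

View pics/v4.png

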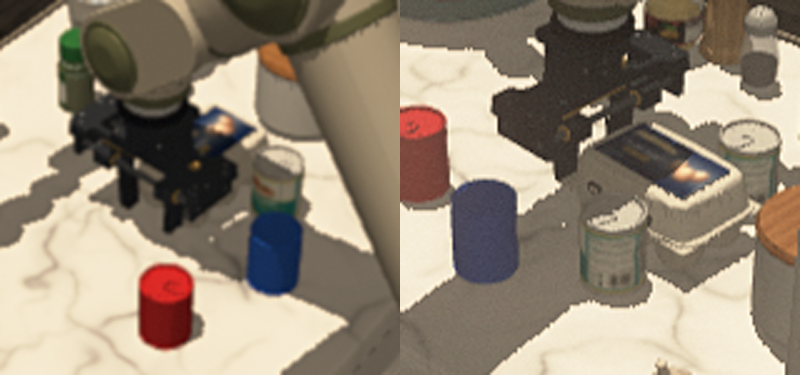

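The box is in the gap and moving freely, with about 50 mm to go.

>>> apply_moves(plan=[[-0.4,0,0,0],[-0.4,0,0,0],[-0.4,0,0,0],[-0.4,0,0,0],[-0.4,0,0,0],[-0.4,0,0,0],[-0.4,0,0,0],[-0.4,0,0,0],[-0.3,0,0,0],[-0.3,0,0,0],[-0.2,0,0,0]])

```text
clock: 9.95
position: [0.544, 0.1287, 0.0367]
tcp_rot: [[-0.167, 0.986, -0.0], [0.986, 0.167, 0.0], [0.0, -0.0, -1.0]]
wrist_force: [0.5, 2.0, 1.2]
finger_gap: 0.0498
finger_force: 1.0
```

>>> apply_moves(plan=[[-0.2,0,0,0],[-0.2,0,0,0],[-0.2,0,0,0]])

```text
clock: 10.32
position: [0.545, 0.1229, 0.0367]
tcp_rot: [[-0.167, 0.986, -0.0], [0.986, 0.167, 0.0], [0.0, -0.0, -1.0]]
wrist_force: [-0.7, 1.6, 0.7]
finger_gap: 0.0505
finger_force: 1.0
```

>>> apply_moves(plan=[[-0.1,0,0,0],[-0.1,0,0,0],[-0.1,0,0,0]])

```text
clock: 10.7
position: [0.5455, 0.1199, 0.0367]
tcp_rot: [[-0.167, 0.986, -0.0], [0.986, 0.167, 0.0], [0.0, -0.0, -1.0]]
wrist_force: [-0.1, 2.9, 1.6]
finger_gap: 0.05
finger_force: 1.6
```

>>> apply_moves(plan=[[-0.1,0,0,0],[-0.1,0,0,0],[-0.1,0,0,0]])

```text
clock: 11.08
position: [0.5455, 0.1195, 0.0368]
tcp_rot: [[-0.167, 0.986, -0.001], [0.986, 0.167, 0.004], [0.004, 0.0, -1.0]]
wrist_force: [-2.2, 24.0, 3.4]
finger_gap: 0.0496
finger_force: 11.6
```

>>> apply_moves(plan=[[-0.1,0,0,0],[-0.1,0,0,0]])

```text
clock: 11.32
position: [0.5454, 0.1193, 0.0368]
tcp_rot: [[-0.167, 0.986, -0.001], [0.986, 0.167, 0.007], [0.007, 0.0, -1.0]]
wrist_force: [-2.2, 34.8, 3.6]
finger_gap: 0.0498
finger_force: 17.4
```

The push met a hard stop where the canister should be (expected about −66 mm along the gap, measured −67 mm). I'll back off and check.

>>> apply_moves(plan=[[0.4,0,0,0],[0.5,0,0,0],[1,0,0,0],[1.5,0,0,0],[2,0,0,0],[2,0,0,0],[0,0,-3,0],[0,0,-5,0],[0,0,-5,0],[0,0,-5,0],[3,0,-2,0],[4,0,0,0],[4,0,0,0],[0,0,0,0],[0,0,0,0]])

```text
clock: 13.2
position: [0.5155, 0.2966, 0.2366]
tcp_rot: [[-0.167, 0.986, -0.0], [0.986, 0.167, -0.0], [-0.0, -0.0, -1.0]]
wrist_force: [0.6, -0.2, -0.1]
finger_gap: 0.0501
finger_force: 0.0
```

Run:
```python
from h import *
save('scene','s5');save('side','d5')
a=cv2.imread('pics/s5.png')[150:300,290:450];b=cv2.imread('pics/d5.png')[200:350,270:430]
cv2.imwrite('pics/v5.png',np.hstack([cv2.resize(i,(400,375),interpolation=cv2.INTER_CUBIC) for i in(a,b)]))
print(get_obs()['wrist_force'])
```

```text
[0.19539433 0.89624475 0.30897652]
```

View pics/v5.png

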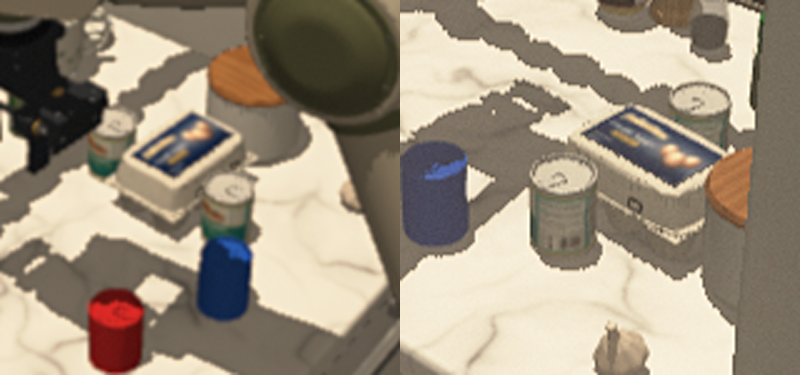

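The box lies flat between the two tins with its far end against the canister, at (230,150) in the left panel. The garlic stands at (620,350), and the tool is clear of everything.

```bash
python3 -c "
from bench import *
print(close_job())"
```

```text
the job is handed in; nothing more can be done
None
```

I pushed the egg box lengthwise through the gap until it met a hard stop against the canister, backed the arm clear and handed the job in at about 13 s; the hand-in gave no verdict back.

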